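Line up the lathe collets by size

ROBOT

A 7-joint arm with a two-finger parallel gripper is mounted at the origin on the work surface. World frame = base frame: x ahead of the robot, y to its left, z up, the work surface at z = 0. Lengths are in mm, angles in degrees, forces in N, time in s.
With the tool pointing down it reaches from about 350 to 900 mm from the base axis. Payload 19.9 kg.
Tool frame: the origin (TCP) lies midway between the tips of the shut fingers; the grasp point (between the pads) lies 19 mm behind it; z points along the fingers, y is the line along which they close (so a half turn about z gives the same grasp; the last joint's range is limited). The gripper opens to 85 mm and grips with 20 to 120 N. Pads are 22 mm wide; open, the fingers measure 114 mm over their backs; the gripper's body (76 mm by 85 mm) begins 54 mm behind the grasp point. The pads swing forward as they close: fully open they stand 13 mm farther back than shut.
Start: joints at [67.58, 23.915, -0.59, 92.452, 0.269, 63.638, -3.037], TCP at [214.188, -587.133, 231.26] pointing down, gripper open.
Joint ranges: [-161.28, 161.28], [-22.2, 115.67], [-73.04, 71.86], [3.21, 147.25], [-68.34, 248.33], [10.77, 114.83], [-161.83, 161.83]. Speed limits (degrees/s): [108.29, 108.29, 136.94, 136.94, 172.46, 172.46, 172.46].

INTERFACE

Orientations are given as [roll, pitch, yaw] about the fixed x, y, z axes, in that order (R = Rz(yaw) Ry(pitch) Rx(roll)).
In Python, from plant import manip gives the robot as it stands. Calls block until the motion is done:
- manip.move_pose(position, orientation): joint-space move of the TCP to a pose.
- manip.move_straight(position, rot=None, v=150): straight line of the TCP; rot=None keeps the orientation; v is the mean speed in mm/s.
- manip.set_joints(angles): joint-space move.
- manip.grip(opening, grip_force=None): opening from 0.0 (shut) to 1.0 (fully open); grip_force is the grip in N (None keeps the last); returns when the fingers have stopped.
- manip.sleep(seconds).
- manip.inverse_kinematics(position, orientation): joint angles nearest the present ones, or None.
- manip.camera(name): name is "scene" or "top" or "wrist"; returns a dict with "img" (400x640x3 uint8, blue, green, red), "intrinsics" (3x3 intrinsics, pixels), "cam_to_world" (4x4, takes a point from camera to world coordinates); the wrist camera has in their place "tool_from_camera" (4x4, takes a point from camera to tool coordinates, whose origin is the TCP and whose axes are the flange's). Camera axes: x right, y down, z forward; pixel columns grow to the right and rows downward; lengths in mm; the calibration is good to about 2 mm. A picture is of the moment at which its call begins: read the wrist's pose just before it. There is no depth.
A pose or a line that the arm cannot do raises manip.PlanningError and nothing moves.
- manip.job_done(): hands the job in; it is judged then, once.
Readings, each from a call of its own:
- manip.get_clock(): time.
- manip.get_qpos(): joint angles.
- manip.get_dq(): joint speeds.
- manip.get_joint_efforts(): joint torques, N m.
- manip.get_position(): TCP position.
- manip.get_orientation(): TCP orientation.
- manip.get_contact_force(): force on the tool from outside, world axes, zero at the start.
- manip.get_torque(): the same for the moment, N m.
- manip.get_gripper_width(): opening from 0.0 (shut) to 1.0 (fully open).
- manip.get_grip_force(): force on a finger pad.
Only numpy, scipy, OpenCV 4.12 (cv2) and the standard library are available. Lean on these libraries where they do the work, as an engineer would, in place of code of your own. Each camera call takes 0.05 s, during which the arm holds its last target. There are 200 camera calls.

TASK

Line up the four lathe collets by size on the row of round pads on the wooden board, one standing upright in the middle of each pad: the smallest on the pad next to the steel ring nut, then growing pad by pad to the largest next to the jar. Do not knock any collet over, and leave the nut and the jar where they are.

Things in the scene. Friction and masses are not known exactly. Their poses are not given: they have to be found in the camera images.
- collet_21 (a point): smallest of four loose bright steel spring collets (plain round slotted sleeves, wide end up, black slits across the top) standing upright on the bench: greatest diameter 21 mm over its upper 60 %, tapering to 17 mm at the foot, 32 mm tall; the point is its centre, 16 mm above its foot; z points up along its axis
- collet_31 (a point): second smallest of four loose bright steel spring collets (plain round slotted sleeves, wide end up, black slits across the top) standing upright on the bench: greatest diameter 31 mm over its upper 60 %, tapering to 25 mm at the foot, 40 mm tall; the point is its centre, 20 mm above its foot; z points up along its axis
- collet_41 (a point): second largest of four loose bright steel spring collets (plain round slotted sleeves, wide end up, black slits across the top) standing upright on the bench: greatest diameter 41 mm over its upper 60 %, tapering to 33 mm at the foot, 48 mm tall; the point is its centre, 24 mm above its foot; z points up along its axis
- collet_52 (a point): largest of four loose bright steel spring collets (plain round slotted sleeves, wide end up, black slits across the top) standing upright on the bench: greatest diameter 52 mm over its upper 60 %, tapering to 42 mm at the foot, 58 mm tall; the point is its centre, 29 mm above its foot; z points up along its axis
- pad_1 (a point): round flat black rubber pad, 60 mm across, 4 mm thick, at the board's left end (+y end), fixed on a pale wooden board 76 mm wide, 540 mm long and 12 mm thick lying fixed on the bench; the point is the centre of the pad's top face, 16 mm above the bench; z up, y along the row of pads (pad_1 lies furthest to +y, pads 83 to 107 mm apart), x across the board. The row is roughly crosswise in front of the robot, turned up to 0.16 rad
- pad_2 (a point): round flat black rubber pad, 60 mm across, 4 mm thick, second from the left, fixed on a pale wooden board 76 mm wide, 540 mm long and 12 mm thick lying fixed on the bench; the point is the centre of the pad's top face, 16 mm above the bench; z up, y along the row of pads (pad_1 lies furthest to +y, pads 83 to 107 mm apart), x across the board. The row is roughly crosswise in front of the robot, turned up to 0.16 rad
- pad_3 (a point): round flat black rubber pad, 60 mm across, 4 mm thick, third from the left, fixed on a pale wooden board 76 mm wide, 540 mm long and 12 mm thick lying fixed on the bench; the point is the centre of the pad's top face, 16 mm above the bench; z up, y along the row of pads (pad_1 lies furthest to +y, pads 83 to 107 mm apart), x across the board. The row is roughly crosswise in front of the robot, turned up to 0.16 rad
- pad_4 (a point): round flat black rubber pad, 60 mm across, 4 mm thick, at the board's right end (-y end), fixed on a pale wooden board 76 mm wide, 540 mm long and 12 mm thick lying fixed on the bench; the point is the centre of the pad's top face, 16 mm above the bench; z up, y along the row of pads (pad_1 lies furthest to +y, pads 83 to 107 mm apart), x across the board. The row is roughly crosswise in front of the robot, turned up to 0.16 rad
- nut (a point): steel ring nut with a wide open hole, 50 mm across and 22 mm tall, loose, standing on the board beyond one of the two end pads (either end), about 100 mm from that pad's centre; the point is its centre, 11 mm above its foot. It shows at which end the smallest collet belongs; leave it there
- jar (a point): amber glass jar with white lid, 40 mm across and 50 mm tall, loose, standing on the board beyond the opposite end pad; the point is half-way up; leave it there
There are look-alikes about, which are no part of the job. What is shaped like the part that bears collet_52 but red or yellow is not meant.

How it is judged:
By the outcome, as a careful person would: the job done as asked, in the order asked, and still so for the second after the job is handed in, with the robot touching nothing.
It also fails if it takes over 93 s, if anything falls off the work surface, if the arm or the gripper's body presses on something with over 40 N, if the wrist force passes 120 N, or if a joint passes its speed limit or range.

## Working session

There is one attempt and no reset: what is moved stays moved. The work goes in short steps, each a Python script; the robot and the scene stay as the last script left them, time stands still between calls to the robot, and variables do not carry over. Pictures are saved under pics/ and viewed, at most 14 in all, crops included, and the job is handed in when it is done.

```bash
ls; mkdir -p pics; python3 - <<'E'
from plant import manip
import cv2,numpy as np
for n in ["scene","top"]:
    c=manip.camera(n); cv2.imwrite(f"pics/{n}0.png",c["img"]); np.savez(f"{n}0.npz",**c)
    print(n,np.round(c["intrinsics"],1).tolist(),np.round(c["cam_to_world"],3).tolist())
c=manip.camera("wrist");print(c["tool_from_camera"].round(3).tolist(),manip.get_orientation(),manip.get_clock())
E
```

```text
pics
scene [[473.2, 0.0, 319.9], [0.0, 473.2, 200.7], [0.0, 0.0, 1.0]] [[-0.647, 0.491, -0.583, 1037.194], [0.763, 0.408, -0.502, 496.723], [-0.008, -0.769, -0.639, 667.571], [0.0, 0.0, 0.0, 1.0]]
top [[517.0, 0.0, 319.0], [0.0, 517.0, 197.5], [0.0, 0.0, 1.0]] [[0.008, -0.986, 0.164, 290.024], [-1.0, -0.007, 0.006, 7.733], [-0.005, -0.164, -0.986, 1362.134], [0.0, 0.0, 0.0, 1.0]]
[[-0.0, -0.959, -0.284, 73.113], [1.0, -0.001, 0.001, 0.0], [-0.001, -0.284, 0.959, -142.093], [0.0, 0.0, 0.0, 1.0]] [-1.79945063e+02  4.03564730e-03  2.00446361e+01] 0.15
```

View pics/top0.png

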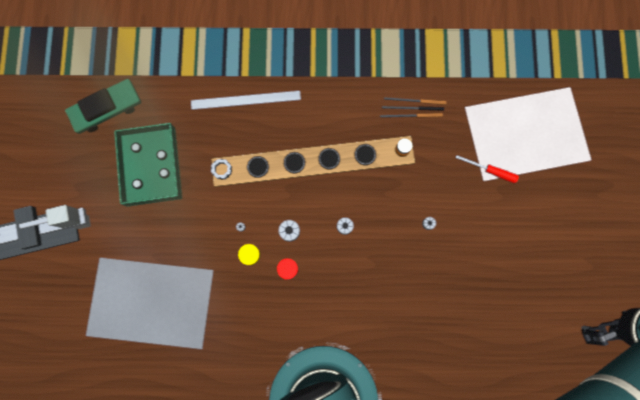

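View pics/scene0.png

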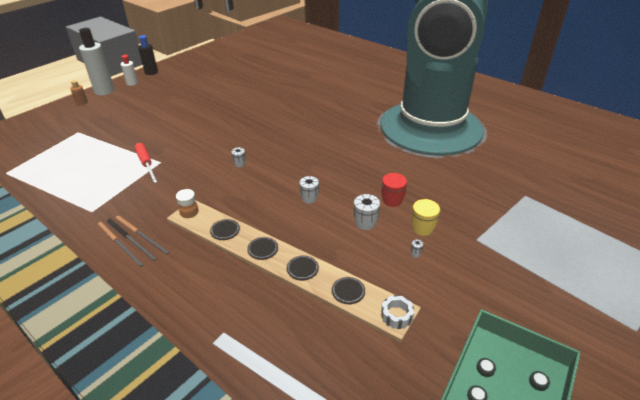

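The top view shows the nut at (222,169), so the pads run 1 to 4 from there at (258,166), (294,161), (329,158) and (365,154), with the jar at (405,146). The smallest collet therefore goes on pad_1.

Candidates in the top view:
- **Bright steel collets:** (240,227), (289,230), (345,225) and (430,223).
- **Look-alikes:** yellow (249,254), red (287,269), the nut itself, and the pegs in the green tray.

In the scene view the collets are at (417,248), (367,212), (309,189) and (238,157).

```bash
cat > h.py <<'E'
import numpy as np,cv2
def ray(K,T,px):
    d=T[:3,:3]@np.linalg.solve(K,[px[0],px[1],1.]); return T[:3,3],d/np.linalg.norm(d)
def plane(K,T,px,z):
    o,d=ray(K,T,px); return o+d*(z-o[2])/d[2]
def tri(r1,r2):
    A=np.zeros((3,3));b=np.zeros(3)
    for o,d in (r1,r2):
        P=np.eye(3)-np.outer(d,d);A+=P;b+=P@o
    p=np.linalg.solve(A,b); g=[np.linalg.norm(np.cross(p-o,d)) for o,d in (r1,r2)]
    return p,sum(g)
def blob(mask,px,r=28):
    # component of mask nearest px: centroid, (w,h), area
    n,l,s,c=cv2.connectedComponentsWithStats(mask.astype(np.uint8))
    ok=[i for i in range(1,n) if s[i,4]>15]
    i=min(ok,key=lambda i:np.hypot(*(c[i]-px)))
    return c[i],s[i],l==i
E
python3 - <<'E'
from h import *
S,T=[dict(np.load(f"{n}0.npz")) for n in("scene","top")]
def masks(img):
    h=cv2.cvtColor(img,cv2.COLOR_BGR2HSV); 
    steel=((h[...,1]<75)&(h[...,2]>75)).astype(np.uint8)
    steel=cv2.morphologyEx(steel,cv2.MORPH_CLOSE,np.ones((5,5)))
    dark=(h[...,2]<60)&(h[...,1]<110)
    return steel,dark
ms,ds=masks(S["img"]);mt,dt=masks(T["img"])
cand=[((240,227),(417,248)),((289,230),(367,212)),((345,225),(309,189)),((430,223),(238,157)),((222,169),(398,312))]
for t,s in cand:
    a,sa,_=blob(mt,t);b,sb,_=blob(ms,s)
    p,g=tri(ray(T["intrinsics"],T["cam_to_world"],a),ray(S["intrinsics"],S["cam_to_world"],b))
    d=np.linalg.norm(p-T["cam_to_world"][:3,3])/517
    print("col",a.round(1),sa[2:],b.round(1),sb[2:],"p",p.round(1),"gap",g.round(1),"diam~",(sa[2]*d).round(1))
P=[]
for t,s in [((258,166),(348,290)),((294,161),(303,267)),((329,158),(263,247)),((365,154),(225,229))]:
    a,sa,_=blob(dt,t);b,sb,_=blob(ds,s)
    p,g=tri(ray(T["intrinsics"],T["cam_to_world"],a),ray(S["intrinsics"],S["cam_to_world"],b))
    q=plane(T["intrinsics"],T["cam_to_world"],a,16);q2=plane(S["intrinsics"],S["cam_to_world"],b,16);P.append(q)
    print("pad",a.round(1),sa[2:],b.round(1),sb[2:],p.round(1),g.round(1),q.round(1),q2.round(1))
P=np.array(P);print(np.linalg.norm(np.diff(P,axis=0),axis=1))
E
```

```text
col [240.2 226.4] [10 10 73] [416.2 247.6] [ 13  19 191] p [435.9 220.8  20.9] gap 0.0 diam~ 26.4
col [288.7 230.1] [ 22  23 384] [365.9 210.6] [ 28  36 815] p [425.3  93.4  36.5] gap 0.7 diam~ 56.8
col [344.7 225.4] [ 18  18 247] [308.8 188.6] [ 20  28 468] p [438.8 -50.4  29.5] gap 2.0 diam~ 46.7
col [429.  222.9] [ 15  13 149] [238.2 156.3] [ 15  21 242] p [ 447.3 -269.8   23.5] gap 2.4 diam~ 39.9
col [220.6 168.6] [ 22  20 257] [397.4 311.3] [ 34  34 824] p [588.3 276.9  26.9] gap 0.2 diam~ 59.3
pad [257.4 166.4] [ 18  16 219] [483.2 372.2] [16 10 40] [584.3 308.8 -47.4] 245.0 [597.4 180.9  16. ] [592.3 432.8  16. ]
pad [293.8 162. ] [ 17  17 220] [162.4 380.6] [  73   47 1144] [ 768.7   30.1 -178.3] 255.9 [610.  84.  16.] [909.8  75.5  16. ]
pad [328.7 158.1] [ 17  17 222] [162.4 380.6] [  73   47 1144] [ 777.7  -64.8 -299.6] 184.4 [621.4  -9.   16. ] [909.8  75.5  16. ]
pad [364.8 153.9] [ 17  17 221] [162.4 380.6] [  73   47 1144] [ 787.6 -174.1 -428.8] 99.3 [ 633.5 -105.5   16. ] [909.8  75.5  16. ]
[97.70611532 93.75598422 97.26810083]
```

Collet sizes by measured diameter and height:

| Collet | x, y (mm) |
|---|---|
| 21 | (436, 221) |
| 52 | (425, 93) |
| 41 | (439, -50) |
| 31 | (447, -270) |

The pads are spaced 94–98 mm apart, which fits the text. Next I'll sweep the wrist camera over everything.

```bash
python3 - <<'E'
from plant import manip
from h import *
from scipy.spatial.transform import Rotation as R
out={}
t0=manip.get_clock()
for k,(x,y) in enumerate([(628,-80),(604,132),(435,170),(435,20),(445,-230)]):
    p=[x,y,230]
    for yaw in (97.2,-82.8):
        q=manip.inverse_kinematics(p,[180,0,yaw]); print(k,yaw,None if q is None else np.round(q).tolist())
    manip.move_pose(p,[180,0,97.2] )
    pos=manip.get_position();o=manip.get_orientation()
    c=manip.camera("wrist")
    W=np.eye(4);W[:3,:3]=R.from_euler("xyz",o,degrees=True).as_matrix();W[:3,3]=pos
    np.savez(f"w{k}.npz",img=c["img"],K=c["intrinsics"],T=W@c["tool_from_camera"])
    out[k]=c["img"]; print(pos,o,manip.get_clock())
print(c["intrinsics"])
m=np.vstack([np.hstack([cv2.resize(out[i],(400,250)) for i in r]) for r in((0,1),(2,3))])
cv2.imwrite("pics/mos.png",m);cv2.imwrite("pics/w4.png",out[4])
E
```

```text
0 97.2 [31.0, 29.0, -38.0, 90.0, 19.0, 67.0, -3.0]
0 -82.8 [-36.0, 38.0, 62.0, 93.0, -35.0, 71.0, -140.0]
[627.87451218 -81.33095606 229.9020903 ] [-1.79987653e+02  2.39036313e-02  9.70815611e+01] 2.5333
1 97.2 [14.0, 28.0, -40.0, 92.0, 20.0, 66.0, -23.0]
1 -82.8 [27.0, 37.0, -62.0, 92.0, 34.0, 72.0, 146.0]
[604.26559699 131.29198571 229.94744997] [1.79997207e+02 2.71545426e-02 9.71565214e+01] 3.4417
2 97.2 [17.0, 12.0, -47.0, 113.0, 10.0, 59.0, -27.0]
2 -82.8 [29.0, 16.0, -62.0, 113.0, 16.0, 61.0, 147.0]
[435.62752523 169.25202549 230.36037793] [1.79941809e+02 2.32219614e-02 9.71177301e+01] 4.2167
3 97.2 [34.0, 7.0, -43.0, 117.0, 6.0, 58.0, -5.0]
3 -82.8 None
[435.48073139  19.52331573 230.00636031] [ 1.79993151e+02 -3.44763923e-02  9.71106448e+01] 4.9167
4 97.2 [52.0, 14.0, -32.0, 109.0, 8.0, 60.0, 23.0]
4 -82.8 [38.0, 12.0, -16.0, 109.0, 4.0, 59.0, -152.0]
[ 445.64319255 -228.21009842  230.01733451] [ 1.79985408e+02 -2.90907530e-02  9.73262060e+01] 5.95
[[286.27383305   0.         318.54602163]
 [  0.         286.27383305 202.32925131]
 [  0.           0.           1.        ]]
```

View pics/mos.png

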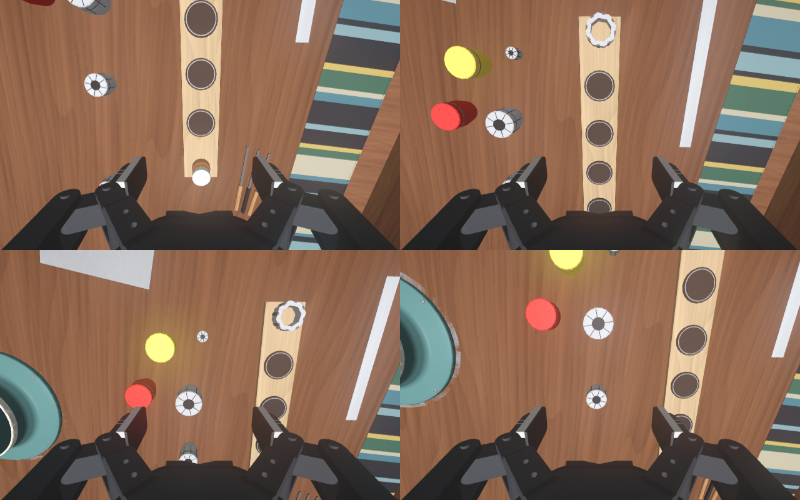

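View pics/w4.png

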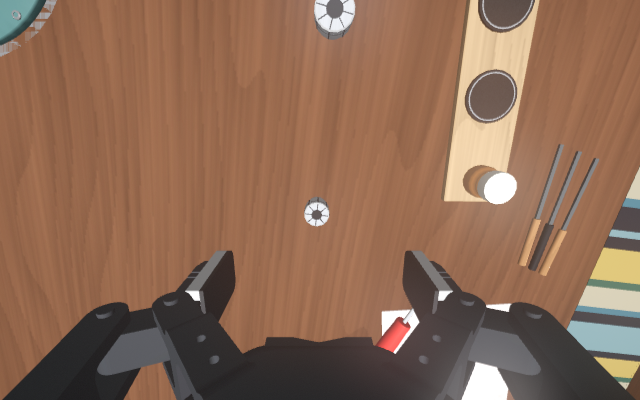

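The wrist views match: the white collet tops with their slits, the brown-looking pads with light rims, the red and yellow decoys, and the jar's white lid at (498,188) in the last view. Now I'll triangulate tops and pads over several views.

```bash
cat >> h.py <<'E'
def proj(K,T,p):
    c=np.linalg.inv(T)@np.r_[p,1]; u=K@c[:3]; return u[:2]/u[2],c[2]
def trin(rs):
    A=np.zeros((3,3));b=np.zeros(3)
    for o,d in rs:
        P=np.eye(3)-np.outer(d,d);A+=P;b+=P@o
    p=np.linalg.solve(A,b); return p,[round(float(np.linalg.norm(np.cross(p-o,d))),1) for o,d in rs]
def seg(img,kind):
    h=cv2.cvtColor(img,cv2.COLOR_BGR2HSV).astype(int)
    m=((h[...,1]<50)&(h[...,2]>175)) if kind=="top" else ((h[...,2]<125)&(h[...,1]<115))
    m=m.astype(np.uint8)
    return cv2.morphologyEx(m,cv2.MORPH_CLOSE,cv2.getStructuringElement(2,(5,5))) if kind=="top" else m
def find(img,K,T,p,rad,kind):
    "fitted ellipse centre of the disc of radius rad near p, or None"
    u,z=proj(K,T,p); r=K[0,0]*rad/z
    if z<0 or not(r+4<u[0]<636-r and r+4<u[1]<396-r): return None
    cs,_=cv2.findContours(seg(img,kind),cv2.RETR_EXTERNAL,cv2.CHAIN_APPROX_NONE)
    best=None
    for c in cs:
        if len(c)<12: continue
        hull=cv2.convexHull(c); (x,y),(a,b),_=cv2.fitEllipse(c)
        e=np.hypot(x-u[0],y-u[1])
        if e<1.2*r+6 and .65*2*r<max(a,b)<1.35*2*r and min(a,b)>.6*max(a,b) and (best is None or e<best[0]): best=(e,np.array([x,y]),max(a,b)*z/K[0,0])
    return best and best[1:]
E
cat > meas.py <<'E'
from h import *
V=[dict(np.load(f"w{k}.npz")) for k in range(5)]
t=dict(np.load("top0.npz"));V.append(dict(img=t["img"],K=t["intrinsics"],T=t["cam_to_world"]))
items=[("c21",[436,221,32],10.5,"top"),("c31",[447,-270,40],15.5,"top"),("c41",[439,-50,48],20.5,"top"),("c52",[425,93,58],26,"top"),
("p1",[597,181,16],28,"pad"),("p2",[610,84,16],28,"pad"),("p3",[621,-9,16],28,"pad"),("p4",[633,-105,16],28,"pad")]
for n,p,r,k in items:
    rs=[];ds=[];pl=[]
    for i,v in enumerate(V):
        if i==5 and n!="c31": continue
        f=find(v["img"],v["K"],v["T"],np.array(p,float),r,k)
        if f: rs.append(ray(v["K"],v["T"],f[0]));ds.append((i,round(f[1],1)));pl.append(plane(v["K"],v["T"],f[0],p[2])[:2].round(1).tolist())
    print(n,ds,pl)
    if len(rs)>1: q,g=trin(rs);print("   ",q.round(1),g)
E
python3 meas.py
```

```text
c21 [(1, np.float64(22.0)), (2, np.float64(20.3))] [[437.5, 218.8], [436.5, 218.7]]
    [436.6 218.7  30. ] [0.2, 0.2]
c31 [(4, np.float64(29.7)), (5, np.float64(25.0))] [[448.9, -269.1], [447.0, -268.5]]
    [ 448.3 -269.9   35.7] [0.9, 0.9]
c41 [(0, np.float64(43.5)), (3, np.float64(39.5))] [[440.7, -51.2], [439.5, -50.8]]
    [439.6 -51.6  46.1] [0.1, 0.1]
c52 [(1, np.float64(53.6)), (2, np.float64(50.3)), (3, np.float64(53.0))] [[426.6, 92.2], [425.5, 92.3], [425.6, 91.6]]
    [425.6  91.5  56.2] [0.1, 0.1, 0.1]
p1 [(1, np.float64(57.9)), (2, np.float64(59.5)), (3, np.float64(66.6))] [[599.3, 180.4], [598.6, 180.6], [598.1, 179.9]]
    [599.3 180.3  14.2] [0.1, 0.2, 0.3]
p2 [(1, np.float64(56.5)), (3, np.float64(61.3))] [[611.4, 83.5], [610.7, 83.1]]
    [611.4  83.1  14.6] [0.0, 0.0]
p3 [(0, np.float64(58.9)), (1, np.float64(56.3)), (3, np.float64(59.4))] [[623.0, -9.8], [622.9, -9.4], [622.3, -9.6]]
    [623.   -9.9  15. ] [0.1, 0.1, 0.1]
p4 [(0, np.float64(56.5)), (4, np.float64(64.1))] [[635.0, -106.2], [634.1, -106.5]]
    [ 634.9 -106.4   14.7] [0.1, 0.1]
```

Heights and diameters all agree to within about 2 mm (30/36/46/56 against 32/40/48/58, pads 14–15 against 16), so the size assignment holds. I'll start with collet_31, the nearest, onto pad_2. As a check on the choice, I'll take a close crop on the way.

```bash
cat > act.py <<'E'
from plant import manip
from h import *
O=[180,0,97.2]
C={21:((436.6,218.7),4,.47),31:((448.7,-269.5),8,.6),41:((439.6,-51.3),12,.75),52:((425.6,91.7),16,.92)}
P={21:(599.2,180.4),31:(611.3,83.3),41:(623,-9.7),52:(634.9,-106.3)}
def pick(n,look=False):
    (x,y),z,o=C[n]
    manip.grip(o)
    manip.move_pose([x,y,130],O)
    if look: cv2.imwrite(f"pics/close{n}.png",manip.camera("wrist")["img"][60:400,140:500])
    manip.move_straight([x,y,z],v=100); manip.sleep(.15)
    manip.grip(0,60); print(n,"grip",manip.get_gripper_width()*85,manip.get_grip_force(),manip.get_position().round(1))
    manip.move_straight([x,y,z+120],v=150)
    print(" held",manip.get_gripper_width()*85,manip.get_grip_force(),manip.get_contact_force().round(1),manip.get_clock())
def place(n):
    (x,y),z=P[n],C[n][1]
    manip.move_pose([x,y,z+100],O); manip.sleep(.2)
    manip.move_straight([x,y,z+26],v=120); manip.move_straight([x,y,z+16.5],v=30); manip.sleep(.2)
    print(" at",manip.get_position().round(1),manip.get_contact_force().round(1))
    manip.grip(C[n][2]); manip.sleep(.1)
    manip.move_straight([x,y,z+110],v=150); print(" t",manip.get_clock())
E
python3 -c "
from act import *
pick(31,True)"
```

```text
31 grip 28.88758768126517 58.59177210053531 [ 448.8 -269.6    8.4]
 held 29.10138929504347 59.23469005851075 [ 0.  -0.2 -1.5] 9.7333
```

View pics/close31.png

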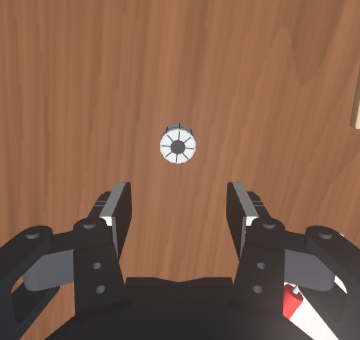

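The close crop shows a bright steel slotted collet at (178,146), centred between the fingers. It grips at 29 mm, consistent with the 31 mm collet.

```bash
python3 -c "
from act import *
place(31)
cv2.imwrite('pics/p31.png',manip.camera('wrist')['img'])"
```

```text
at [611.4  83.3  24.5] [ 0.5 -0.3  0.1]
 t 14.0333
```

View pics/p31.png

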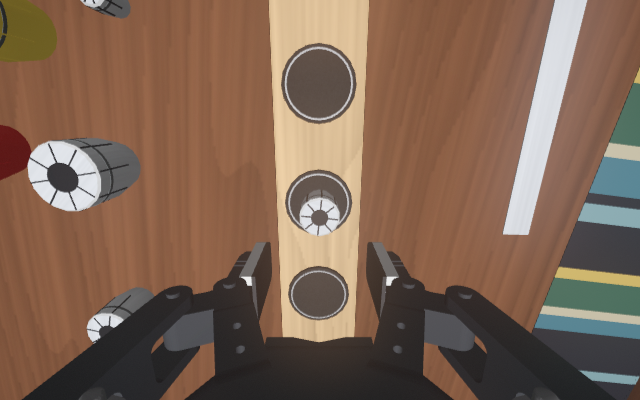

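Collet_31 stands upright on pad_2 at (319,205). I'll do the other three next.

```bash
python3 -c "
from act import *
from scipy.spatial.transform import Rotation as R
for n,lo in ((21,20),(52,48),(41,37)):
    pick(n)
    w=manip.get_gripper_width()*85
    if not n-5<w<n+4: raise SystemExit('bad grip')
    place(n)
V=[]
for k,p in ((5,[604,132,230]),(6,[628,-80,230])):
    manip.move_pose(p,O); manip.sleep(.3)
    pos=manip.get_position();o=manip.get_orientation();c=manip.camera('wrist')
    W=np.eye(4);W[:3,:3]=R.from_euler('xyz',o,degrees=True).as_matrix();W[:3,3]=pos
    V.append((c['img'],c['intrinsics'],W@c['tool_from_camera']))
for n,h in ((21,48),(31,56),(41,64),(52,74)):
    fs=[(v,find(*v,np.array([*P[n],h]),n/2,'top')) for v in V]
    print(n,P[n],[plane(v[1],v[2],f[0],h-2)[:2].round(1).tolist() for v,f in fs if f])
cv2.imwrite('pics/end.png',np.vstack([cv2.resize(v[0],(480,300)) for v in V]))
cv2.imwrite('pics/endscene.png',manip.camera('scene')['img'])
print(manip.get_clock())"
```

```text
21 grip 19.270711655407194 58.295498725838115 [436.6 218.6   4.3]
 held 18.929405065513404 58.54976158247155 [-0.1 -0.7 -0.6] 18.0667
 at [599.2 180.4  20.4] [-0.4 -0.1 -0.4]
 t 21.6167
52 grip 50.40678772824256 60.3428897151025 [425.7  91.6  16.4]
 held 50.333344213608754 62.98937411396764 [-0.3  0.1 -5. ] 25.6333
 at [ 635.  -106.4   32.5] [ 0.4 -0.7 -2.7]
 t 29.65
41 grip 39.09452326361395 58.91975595848635 [439.7 -51.4  12.4]
 held 39.24697668690821 60.59674953168724 [ 0.6 -0.  -2.2] 33.5417
 at [623.1  -9.8  28.6] [ 0.1 -1.2  0.1]
 t 37.1917
21 (599.2, 180.4) [[599.8, 180.6]]
31 (611.3, 83.3) []
41 (623, -9.7) [[623.8, -9.9], [622.5, -9.7]]
52 (634.9, -106.3) [[634.8, -101.8]]
39.55
```

View pics/end.png

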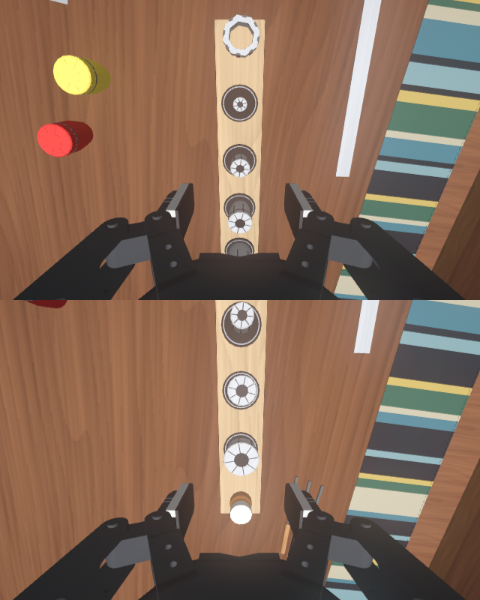

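View pics/endscene.png

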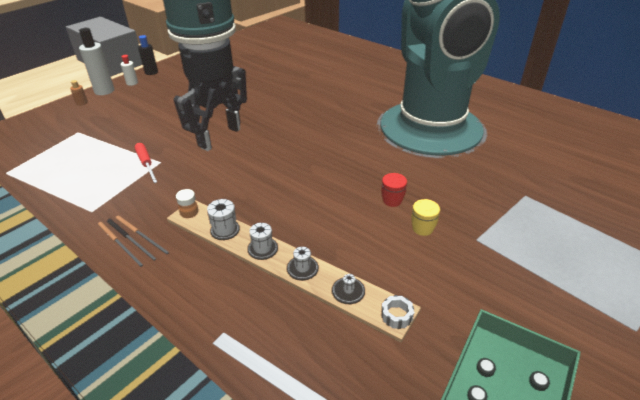

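All four stand upright in the right order, with the nut (398,312) and jar (186,202) unmoved. The 52's y reads 4 mm off, probably because its bright side wall got into the mask, so I'll check it and the 31 from straight overhead.

```bash
python3 -c "
from act import *
from scipy.spatial.transform import Rotation as R
ims=[]
for n,h in ((52,74),(31,56)):
    x,y=P[n]
    manip.move_pose([x+9,y-78,220],O); manip.sleep(.4)
    pos=manip.get_position();o=manip.get_orientation();c=manip.camera('wrist')
    W=np.eye(4);W[:3,:3]=R.from_euler('xyz',o,degrees=True).as_matrix();W[:3,3]=pos
    v=(c['img'],c['intrinsics'],W@c['tool_from_camera'])
    f=find(*v,np.array([x,y,h]),n/2,'top'); g=find(*v,np.array([x,y,16]),30,'pad')
    for a,z in ((f,h-2),(g,15)): print(n,a and (plane(v[1],v[2],a[0],z)[:2].round(1),round(a[1],1)))
    u=proj(v[1],v[2],np.array([x,y,h]))[0].astype(int); ims.append(cv2.resize(v[0][max(0,u[1]-60):u[1]+60,u[0]-80:u[0]+80],(400,300)))
    print(u)
cv2.imwrite('pics/chk.png',np.hstack([cv2.resize(i,(400,300)) for i in ims]))"
```

```text
52 (array([ 635.7, -106.2]), np.float64(53.2))
52 None
[318 111]
31 None
31 (array([611.4,  83.3]), np.float64(59.3))
[318 110]
```

View pics/chk.png

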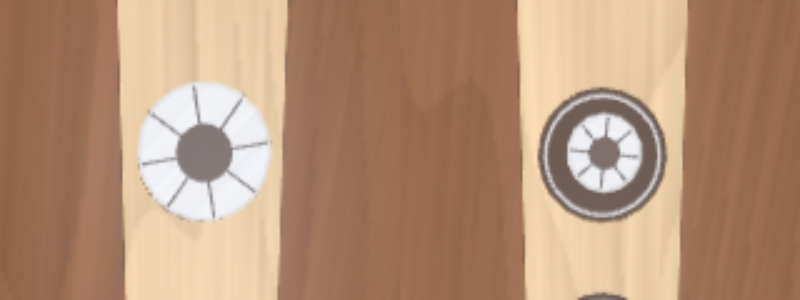

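Both are centred: the 52's top measures (635.7, -106.2), within 1 mm of the pad centre, and the 31 sits concentric in its pad at (603,153). Handing in.

```bash
python3 -c "
from plant import manip
print(manip.get_clock(),manip.job_done())"
```

```text
the job is handed in; nothing more can be done
41.7333 None
```

The job is handed in at 41.7 s: collets 21, 31, 41 and 52 stand upright and centred on pads 1 to 4, from the nut to the jar; nut and jar were not touched.

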